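Tip the serviced hi-fi units back onto their feet

ROBOT

A 7-joint arm with a two-finger parallel gripper is mounted at the origin on the work surface. World frame = base frame: x ahead of the robot, y to its left, z up, the work surface at z = 0. Lengths are in m, angles in rad, forces in N, time in s.
With the tool pointing down it reaches from about 0.4 to 0.875 m from the base axis. Payload 19.3 kg.
Tool frame: the origin (TCP) lies on the front face of the gripper's body, between the roots of the fingers; the fingertips stand 73 mm ahead of it and the grasp point (between the pads) lies 54 mm ahead of it; z points along the fingers, y is the direction in which the jaws open and shut (so a half turn about z gives the same grasp; the last joint's range is limited). The gripper opens to 85 mm and grips with 20 to 120 N. Pads are 22 mm wide; open, the fingers measure 114 mm over their backs; the gripper's body (76 mm by 85 mm) begins 54 mm behind the grasp point. The pads swing forward as they close: fully open they stand 13 mm farther back than shut.
Start: joints at [-1.176, 0.521, -0.036, 1.599, 0.021, 1.021, -0.113], TCP at [0.28, 0.559, 0.304] pointing down, gripper open.
Joint ranges: [-2.91, 2.91], [-0.3, 2.13], [-1.5, 1.42], [0.17, 2.43], [-1.26, 4.41], [0.16, 1.93], [-2.52, 2.52]. Speed limits (rad/s): [1.89, 1.89, 2.39, 2.39, 3.01, 3.01, 3.01].

INTERFACE

Orientations are given as [roll, pitch, yaw] about the fixed x, y, z axes, in that order (R = Rz(yaw) Ry(pitch) Rx(roll)).
In Python, from workcell import bot gives the robot as it stands.
- The arm moves only by the shell command python3 -m crank 'ROWS' [OPENING] [FORCE]. ROWS is a JSON object of lists of equal length, an entry for each row: "travel": the shift along the world's x, y, z in cm, a list of three; "rot": the turn, a rotation vector about the world's x, y, z in degrees, a list of three. A call has 1 to 8 rows; each row is the pose to reach, as a shift and turn from the pose commanded when the call began; what a row does not reach only later rows make up. A row lasts 1/10 s, in which the tool goes at most 50 mm and 8.59 degrees, less where a joint would pass 70% of its speed; a pose out of reach is approached as far as the arm can. A call with a gripper value outside its range is refused whole. OPENING is the opening, from -1 (shut) to 1 (fully open), so that 0 is half open, set as the call begins (- or left out, the last holds). The fingers move at their own pace and stop on an object; FORCE is the grip in N (left out, the last holds). Time passes only in rows, so rows that repeat a pose let the fingers close. It gives the time, the measured TCP pose, the force and the opening at its end, in the units of the state.
- bot.observe(): the state, without advancing time (a new reading comes with each control period).
- bot.grab_frame(name): name is "scene" or "top"; returns the picture (480x640x3 uint8, red, green, blue); there is no depth.
- bot.camera_model(name): a dict with "fx", "fy", "cx", "cy" (pixels), "R" (3x3) and "t" (3): a world point X has camera coordinates R X + t. Camera axes: x right, y down, z forward; pixel columns grow to the right and rows downward; lengths in m; the calibration is good to about 2 mm. A picture is of the moment at which its call begins. camera_model takes no time and is no camera call.
- bot.job_done(): hands the job in, once; it reports no verdict.
Trained networks look in the newest picture that a camera, given by its name, has taken for a name from the list of things; names that differ only in an ending like _2 or _b are one class to them, and where a whole thing is asked for, a point or a joint stands for the part that bears it (a point fixed in the world has none). Each returns a list of dicts, best first, with "conf" (0 to 1); they miss things now and then, are a little off and sometimes report something else, mostly with a low value. They report only what shows in the picture. A call takes as long as a camera call. They do not tell look-alikes from the thing itself.
- bot.silhouettes(camera, thing): "pixels" (480x640 bool, what is visible of it) and "box" ([centre column, centre row, width, height] in pixels, round what is visible of it).
The state is a dict: "clock": time; "qpos": joint angles; "qd": joint speeds; "joint_efforts": joint torques, N m; "position": TCP position; "tool_rot": TCP orientation; "force": force on the tool from outside, world axes, zero at the start; "moment": the same for the moment, N m; "grip_width": finger opening in m.
Only numpy, scipy, OpenCV 4.12 (cv2) and the standard library are available. Lean on these libraries where they do the work, as an engineer would, in place of code of your own. Each camera call takes 0.05 s, during which the arm holds its last target.

TASK

The two aluminium hi-fi cases on the turntable repair bench were left standing on their sides after their bottom plates were screwed on. Push each one over, in either order, so that it tips onto its four rubber feet close to where it stands; never pick one up, drag it away or tip it the other way. Leave everything else on the bench where it is.

Things in the scene. Friction and masses are not known exactly. Their poses are not given: they have to be found in the camera images.
- psu_center (a point): Middle of the power supply. Starts on its side, 120 mm high, 80 thick, 120 deep. z: up at the start. x: out of its underside (the face at x = +40 mm, four black feet 6 mm high), at the start more or less away from the robot (up to 52 degrees off); points straight down once it stands on its feet, this point then 46 mm above the bench. The lid with black slots is the face at x = -40 mm. Front panel at y = -60 mm.
- psu_edge (a point): Middle of the power supply's lower edge on the feet side, the edge it rolls over (x = +40 mm, z = -60 mm from psu_center, same axes). Stays on the bench while the case tips; 6 mm high when it stands on its feet.
- psu: The power supply: the stouter of two plain aluminium cases, one small black rocker switch on its front. Rigid, evenly weighted, 0.5 to 1.05 kg. Pushed near the top of its lid face, towards the feet, it tips about its edge and falls onto its feet. Origin at the middle of the face it starts on, 60 mm below psu_center; same axes.
- amp_center (a point): Middle of the phono amplifier. Starts on its side, 130 mm high, 70 thick, 135 deep. z: up at the start. x: out of its underside (the face at x = +35 mm, four black feet 6 mm high), at the start more or less towards the robot (up to 52 degrees off); points straight down once it stands on its feet, this point then 41 mm above the bench. The lid with black slots is the face at x = -35 mm. Front panel at y = -67.5 mm.
- amp_edge (a point): Middle of the phono amplifier's lower edge on the feet side, the edge it rolls over (x = +35 mm, z = -65 mm from amp_center, same axes). Stays on the bench while the case tips; 6 mm high when it stands on its feet.
- amp: The phono amplifier: the slimmer, taller of two plain aluminium cases, two steel knobs (26 mm across, 14 mm proud) on its front. Rigid, evenly weighted, 0.5 to 1.05 kg. Pushed near the top of its lid face, towards the feet, it tips about its edge and falls onto its feet. Origin at the middle of the face it starts on, 65 mm below amp_center; same axes.
- record_weight: Bystander, to be left alone: round steel record weight, 72 mm across, 50 mm high with its knob, standing on the mat between the two boxes; origin at the centre of its underside
- counterweight: Bystander, to be left alone: small dark steel tonearm counterweight, 38 mm across, 34 mm high, standing nearer the robot between the boxes; origin at the centre of its underside
- cleaner: Bystander, to be left alone: white bottle with a black cap, 52 mm across, 140 mm high, standing at the left edge of the mat; origin at the centre of its underside
- screw_jar: Bystander, to be left alone: glass jar with a steel lid, 64 mm across, 70 mm high, standing at the right edge of the mat; origin at the centre of its underside
- record_brush: Bystander, to be left alone: record brush: wooden block 100 x 34 x 30 mm lying on its pad, beyond the record weight; origin at the centre of its underside, x along its length
- parts_bowl: Bystander, to be left alone: steel bowl, 72 mm across, 30 mm high, beyond the brush; origin at the centre of its underside
Mind the look-alikes: they are no part of the job. Leave any green or pink look-alike of the psu alone.

How it is judged:
By the outcome, as a careful person would: the job done as asked, in the order asked, and still so for the second after the job is handed in, with the robot touching nothing.
It also fails if it takes over 45 s, if anything falls off the work surface, if the arm or the gripper's body presses on something with over 40 N, if the wrist force passes 120 N, or if a joint passes its speed limit or range.

## Working session

There is one attempt and no reset: what is moved stays moved. The work goes in short steps, Python scripts to look and compute and a shell command to move; the robot and the scene stay as the last step left them, time stands still between calls to the robot, and variables do not carry over. Pictures are saved under pics/ and viewed, and the job is handed in when it is done.

```bash
mkdir -p pics; ls; python3 - <<'E'
from workcell import bot
import cv2
s=bot.observe();print({k:s[k] for k in('clock','position','tool_rot','force','grip_width')})
for n in('scene','top'):
    cv2.imwrite(f'pics/{n}0.png',bot.grab_frame(n)[:,:,::-1]); print(n,bot.camera_model(n))
E
```

```text
pics
{'clock': 0.0, 'position': array([0.28005365, 0.55844713, 0.30334481]), 'tool_rot': array([-3.14044526e+00,  7.36818379e-05,  2.67677273e+00]), 'force': array([ 0.26549018, -0.35045858,  0.03797695]), 'grip_width': 0.08541262828160617}
scene {'fx': 621.2635942004453, 'fy': 621.2635942004453, 'cx': 329.30934102176025, 'cy': 247.24968244813837, 'R': array([[ 0.78460838,  0.61997883, -0.0039916 ],
       [ 0.4626443 , -0.58975682, -0.66192684],
       [-0.4127347 ,  0.51750666, -0.74955782]]), 't': array([-0.3935493 , -0.18066766,  1.74077804])}
top {'fx': 600.0208617501949, 'fy': 600.0208617501949, 'cx': 317.88290771468183, 'cy': 238.92594444619962, 'R': array([[-0.00386461, -0.99997649, -0.00566424],
       [-0.99625229,  0.00433954, -0.08638597],
       [ 0.08640852,  0.00530917, -0.99624564]]), 't': array([6.16461226e-05, 4.90877977e-01, 1.56515147e+00])}
```

View pics/scene0.png

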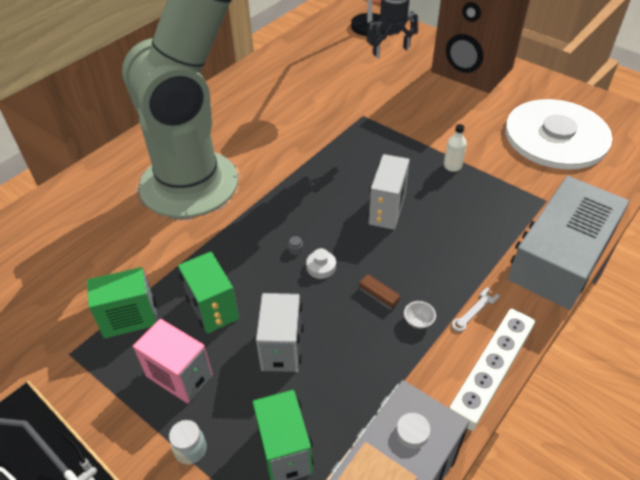

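View pics/top0.png

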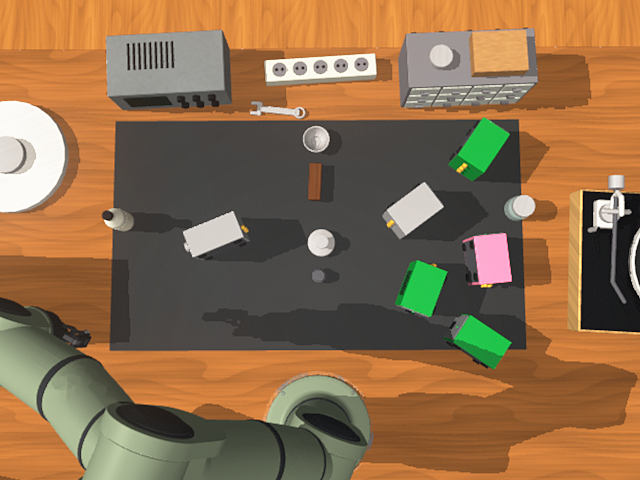

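```bash
cat > h.py <<'E'
import numpy as np,cv2
from workcell import bot
from scipy.optimize import least_squares
CM={n:bot.camera_model(n) for n in('scene','top')}
def proj(n,X):
    c=CM[n];X=np.atleast_2d(X)@np.array(c['R']).T+c['t']
    return np.c_[c['fx']*X[:,0]/X[:,2]+c['cx'],c['fy']*X[:,1]/X[:,2]+c['cy']]
DIM={'psu':(.08,.12,.12),'amp':(.07,.135,.13)}
def corners(thing,x,y,yaw):
    d=DIM[thing];P=np.array([[sx*d[0]/2,sy*d[1]/2,sz*d[2]] for sx in(-1,1) for sy in(-1,1) for sz in(0,1)])
    c,s=np.cos(yaw),np.sin(yaw);return P@np.array([[c,s,0],[-s,c,0],[0,0,1]])+[x,y,0]
def ground(n,uv,z=0):
    c=CM[n];R=np.array(c['R']);C=-R.T@c['t'];d=R.T@[(uv[0]-c['cx'])/c['fx'],(uv[1]-c['cy'])/c['fy'],1]
    return C+d*(z-C[2])/d[2]
E
python3 - <<'E'
from h import *
im=cv2.imread('pics/top0.png');sc=cv2.imread('pics/scene0.png')
a=cv2.resize(im[180:280,165:265],(400,400),interpolation=3);b=cv2.resize(im[160:260,365:465],(400,400),interpolation=3)
c=cv2.resize(sc[145:245,340:440],(400,400),interpolation=3);d=cv2.resize(sc[280:380,230:330],(400,400),interpolation=3)
o=np.vstack([np.hstack([a,b]),np.hstack([c,d])]);cv2.imwrite('pics/z.png',cv2.resize(o,(600,600)))
for n in('top','scene'):
    bot.grab_frame(n)
    for t in('psu','amp'):
        for k,r in enumerate(bot.silhouettes(n,t)):
            print(n,t,k,round(r['conf'],2),np.round(r['box']),r['pixels'].sum());np.save(f'm_{n}_{t}_{k}.npy',r['pixels'])
for uv in[(209,232),(413,210)]: print(ground('top',uv,.12))
E
```

```text
top psu 0 0.82 [475. 340.  64.  53.] 2092
top psu 1 0.74 [479. 149.  63.  64.] 2107
top psu 2 0.7 [420. 289.  51.  58.] 1900
top psu 3 0.65 [485. 260.  51.  54.] 2185
top psu 4 0.59 [413. 210.  64.  54.] 1796
top amp 0 0.67 [216. 235.  68.  48.] 2131
scene psu 0 0.94 [124. 303.  71.  71.] 3667
scene psu 1 0.72 [284. 436.  60.  87.] 3955
scene psu 2 0.7 [172. 363.  81.  79.] 3879
scene psu 3 0.62 [209. 292.  59.  83.] 3062
scene amp 0 0.55 [386. 193.  40.  73.] 2252
[0.50075307 0.26788945 0.12      ]
[ 0.55348173 -0.23930385  0.12      ]
```

View pics/z.png

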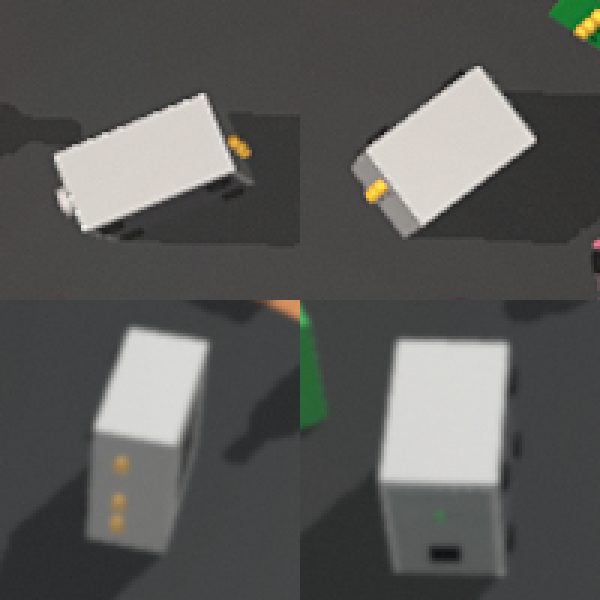

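```bash
python3 - <<'E'
from h import *
P={'amp':dict(top=[(183.3,231.7),(233.3,211.3),(243,237.3),(192.7,257)],scene=[(383.3,154.3),(409.3,158.7),(400,193),(371.3,188.7),(369,224.3),(394.7,229)]),
'psu':dict(top=[(388,210.3),(424,182.3),(443.7,206.3),(405,234)],scene=[(262.3,293.3),(299.3,294.3),(296.3,341.7),(256.7,340.7),(261,371),(298.3,371.7)])}
G={'amp':(.5,.26,np.pi+.35),'psu':(.55,-.24,.7)}
for t in P:
    d=DIM[t]
    def res(p):
        r=[]
        for n in P[t]:
            q=proj(n,corners(t,*p))
            for uv in P[t][n]:
                e=q-uv;r.append(e[np.argmin((e**2).sum(1))])
        return np.ravel(r)
    s=least_squares(res,G[t]);x,y,a=s.x
    print(t,s.x.round(4),np.degrees(a).round(1),'rms',np.sqrt((s.fun**2).mean()).round(2))
    u=np.array([np.cos(a),np.sin(a)]);v=np.array([-u[1],u[0]])
    print(' dir',u.round(3),'edge',(np.array([x,y])+d[0]/2*u).round(3),'lid mid',(np.array([x,y])-d[0]/2*u).round(3))
    for w in(-1,1): print(' landing far corner',(np.array([x,y])+(d[0]/2+d[2])*u+w*d[1]/2*v).round(3))
for n,uv,z in[('weight',(320,242),.03),('cw',(318,276),.03),('brush',(315,182),.03),('bowl',(316,139),.02),('green1',(479,149),.1),('green2',(420,289),.12),('pink',(490,258),.12)]: print(n,ground('top',uv,z).round(3))
E
```

```text
amp [0.4963 0.2566 3.5345] 202.5 rms 0.74
 dir [-0.924 -0.383] edge [0.464 0.243] lid mid [0.529 0.27 ]
 landing far corner [0.318 0.256]
 landing far corner [0.37  0.131]
psu [ 0.5602 -0.245   0.6422] 36.8 rms 0.82
 dir [0.801 0.599] edge [ 0.592 -0.221] lid mid [ 0.528 -0.269]
 landing far corner [ 0.724 -0.197]
 landing far corner [ 0.652 -0.101]
weight [ 0.482 -0.008  0.03 ]
cw [ 0.393 -0.002  0.03 ]
brush [0.642 0.005 0.03 ]
bowl [0.76  0.002 0.02 ]
green1 [ 0.712 -0.413  0.1  ]
green2 [ 0.358 -0.253  0.12 ]
pink [ 0.433 -0.427  0.12 ]
```

```bash
python3 -m crank '{"travel":[[3.7,-3.4,0],[7.4,-6.7,0],[11,-10,0],[14.8,-13.5,0],[18.5,-16.8,0],[22,-20.2,0],[25.8,-23.5,0],[29.5,-26.9,0]],"rot":[[0,0,-8.2],[0,0,-16.4],[0,0,-24.6],[0,0,-32.7],[0,0,-41],[0,0,-49],[0,0,-57],[0,0,-65.4]]}' 0
python3 -m crank '{"travel":[[0,0,0],[0,0,0],[0,0,0],[0,0,0],[0,0,0],[0,0,0],[0,0,0],[0,0,0]],"rot":[[0,0,-8.2],[0,0,-16.4],[0,0,-24.6],[0,0,-32.7],[0,0,-41],[0,0,-49],[0,0,-57],[0,0,-65.5]]}'
python3 - <<'E'
from h import *
s=bot.observe();print(s['qpos'].round(2),s['position'].round(4),s['tool_rot'].round(4),s['force'].round(2))
E
```

```text
clock: 1.2
position: [0.576, 0.2887, 0.3041]
tool_rot: [3.141, -0.0, 1.53]
force: [0.2, 1.5, -0.0]
grip_width: 0.0428
clock: 2.0
position: [0.5747, 0.2902, 0.3039]
tool_rot: [-3.141, -0.0, 0.386]
force: [0.0, -0.2, -0.8]
grip_width: 0.0425
[-0.93  0.62  0.59  1.57 -0.38  1.07 -1.42] [0.5747 0.2902 0.3039] [-3.1415 -0.      0.3865] [ 0.01 -0.19 -0.75]
```

```bash
python3 -m crank '{"travel":[[0,0,-4],[0,0,-8],[0,0,-11.6],[0,0,-11.6]],"rot":[[0,0,0.3],[0,0,0.4],[0,0,0.4],[0,0,0.4]]}'
python3 - <<'E'
from h import *
f={}
for n,(u,v) in(('scene',(370,180)),('top',(225,225))):
    im=bot.grab_frame(n)[:,:,::-1];f[n]=cv2.resize(im[v-80:v+80,u-80:u+80],(400,400),interpolation=3)
cv2.imwrite('pics/a1.png',np.hstack([f['scene'],f['top']]))
E
```

```text
clock: 2.4
position: [0.5728, 0.2896, 0.1838]
tool_rot: [3.141, 0.007, 0.399]
force: [-0.9, 0.4, -0.0]
grip_width: 0.0427
```

View pics/a1.png

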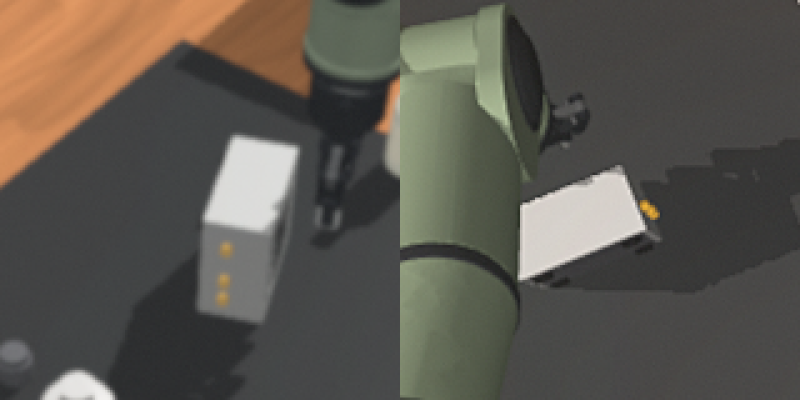

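```bash
python3 -m crank '{"travel":[[-0.92,-0.38,0],[-1.85,-0.77,0],[-2.77,-1.15,0],[-3.23,-1.34,0],[-3.7,-1.53,0],[-4.16,-1.72,0],[-4.62,-1.92,0],[-5.08,-2.11,0]],"rot":[[0,0,0],[0,0,0],[0,0,0],[0,0,0],[0,0,0],[0,0,0],[0,0,0],[0,0,0]]}'
python3 - <<'E'
from h import *
f={}
for n,(u,v) in(('scene',(370,180)),('top',(225,225))):
    im=bot.grab_frame(n)[:,:,::-1];f[n]=cv2.resize(im[v-80:v+80,u-80:u+80],(400,400),interpolation=3)
cv2.imwrite('pics/a2.png',np.hstack([f['scene'],f['top']]))
E
```

```text
clock: 3.3
position: [0.5238, 0.2689, 0.188]
tool_rot: [-3.142, -0.0, 0.399]
force: [2.2, 1.0, 1.9]
grip_width: 0.0428
```

View pics/a2.png

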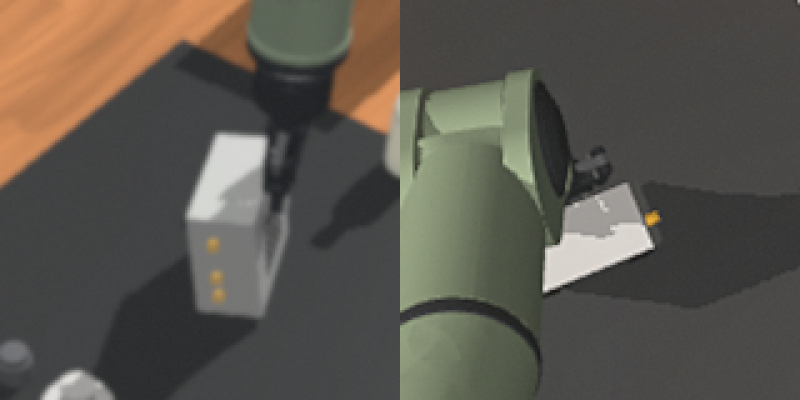

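```bash
python3 -m crank '{"travel":[[-0.46,-0.19,0],[-0.92,-0.38,0],[-1.39,-0.57,0],[-1.85,-0.77,0],[-2.31,-0.96,0],[-2.77,-1.15,0],[-3.23,-1.34,0],[-3.5,-1.45,0]],"rot":[[0,0,0],[0,0,0],[0,0,0],[0,0,0],[0,0,0],[0,0,0],[0,0,0],[0,0,0]]}'
python3 - <<'E'
from h import *
f={}
for n,(u,v) in(('scene',(370,180)),('top',(225,225))):
    im=bot.grab_frame(n)[:,:,::-1];f[n]=cv2.resize(im[v-80:v+80,u-80:u+80],(400,400),interpolation=3)
cv2.imwrite('pics/a3.png',np.hstack([f['scene'],f['top']]))
E
```

```text
clock: 4.2
position: [0.4883, 0.2542, 0.1878]
tool_rot: [-3.142, 0.001, 0.399]
force: [-0.4, 0.8, 0.3]
grip_width: 0.0427
```

View pics/a3.png

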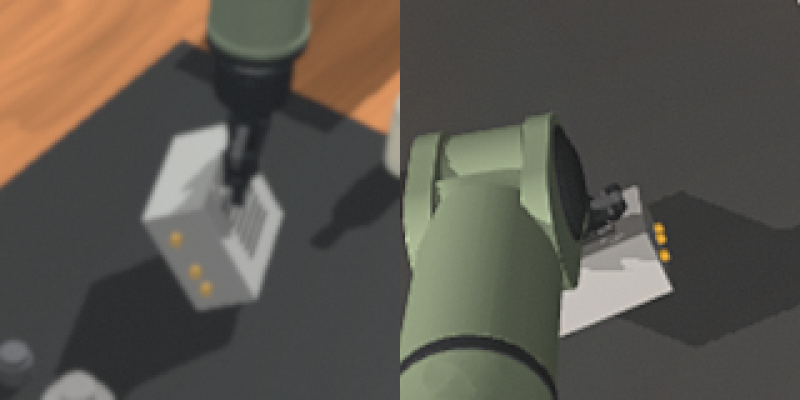

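```bash
python3 -m crank '{"travel":[[-0.46,-0.19,0],[-0.92,-0.38,0],[-1.2,-0.5,0],[-1.2,-0.5,0],[-1.2,-0.5,0],[-1.2,-0.5,0],[-1.2,-0.5,0]],"rot":[[0,0,0],[0,0,0],[0,0,0],[0,0,0],[0,0,0],[0,0,0],[0,0,0]]}'
python3 - <<'E'
from h import *
f={}
for n,(u,v) in(('scene',(370,180)),('top',(225,225))):
    im=bot.grab_frame(n)[:,:,::-1];f[n]=cv2.resize(im[v-80:v+80,u-80:u+80],(400,400),interpolation=3)
cv2.imwrite('pics/a4.png',np.hstack([f['scene'],f['top']]))
E
```

```text
clock: 5.0
position: [0.477, 0.2495, 0.1879]
tool_rot: [3.142, -0.0, 0.399]
force: [0.1, -0.4, -0.5]
grip_width: 0.0427
```

View pics/a4.png

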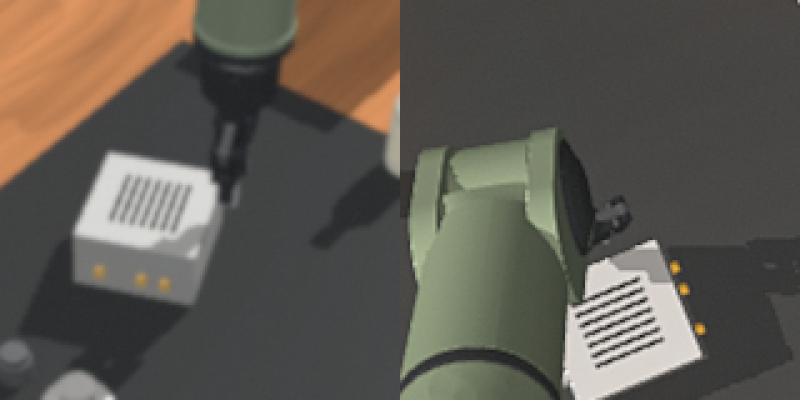

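```bash
python3 - <<'E'
from h import *
for d in(.03,.04):
  u=np.array([.801,.599]);c=np.array([.528,-.269])-d*u;v=np.array([-.599,.801])
  for w in(-.036,.036): print(d,c.round(3),(c+w*v).round(3),proj('top',[*(c+w*v),.12]).round())
im=bot.grab_frame('top')[:,:,::-1];cv2.imwrite('pics/t5.png',cv2.resize(im[150:350,340:540],(600,600),interpolation=3))
E
```

```text
0.03 [ 0.504 -0.287] [ 0.526 -0.316] [[444. 221.]]
0.03 [ 0.504 -0.287] [ 0.482 -0.258] [[421. 238.]]
0.04 [ 0.496 -0.293] [ 0.518 -0.322] [[447. 224.]]
0.04 [ 0.496 -0.293] [ 0.474 -0.264] [[424. 242.]]
```

View pics/t5.png

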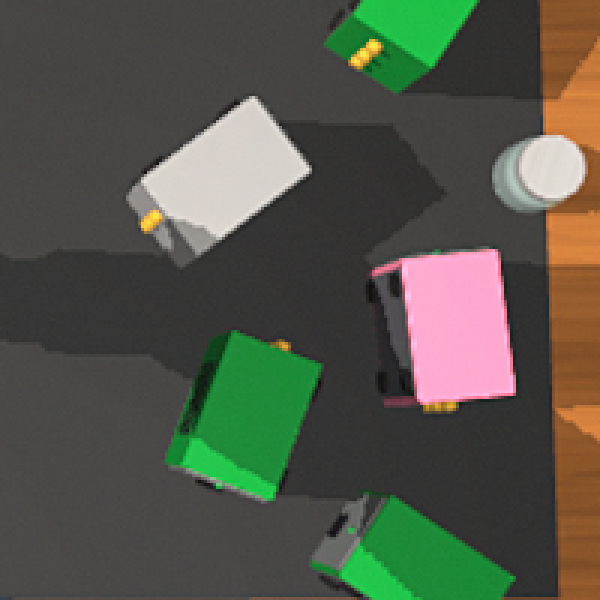

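```bash
python3 -m crank '{"travel":[[1,0.4,3],[1,0.4,7],[1,0.4,11.5],[1.2,-4,11.5],[1.4,-9,11.5],[1.6,-14,11.5],[1.8,-19,11.5],[1.9,-24,11.5]],"rot":[[0,0,0],[0,0,0],[0,0,0],[0,0,2],[0,0,4],[0,0,6],[0,0,8],[0,0,10]]}'
python3 -m crank '{"travel":[[0,-5,0],[0,-10,0],[0,-15,0],[0,-20,0],[0,-25,0],[0,-30.3,0],[0,-30.3,0],[0,-30.3,0]],"rot":[[0,0,1],[0,0,2],[0,0,3],[0,0,3.9],[0,0,3.9],[0,0,3.9],[0,0,3.9],[0,0,3.9]]}'
```

```text
clock: 5.95
position: [0.4957, 0.0078, 0.3031]
tool_rot: [3.142, -0.001, 0.575]
force: [1.3, -0.4, -0.2]
grip_width: 0.0425
clock: 6.75
position: [0.4952, -0.2949, 0.3026]
tool_rot: [-3.141, 0.001, 0.639]
force: [0.2, 0.7, -0.6]
grip_width: 0.0427
```

```bash
python3 -m crank '{"travel":[[0,0,-4],[0,0,-8],[0,0,-11],[0,0,-12.5],[0,0,-12.5]],"rot":[[0,0,0],[0,0,0],[0,0,0],[0,0,0],[0,0,0]]}'
cat > snap.py <<'E'
from h import *
import sys
f={}
for n,(u,v) in(('scene',(270,310)),('top',(410,210))):
    im=bot.grab_frame(n)[:,:,::-1];f[n]=cv2.resize(im[v-80:v+80,u-80:u+80],(400,400),interpolation=3)
cv2.imwrite(sys.argv[1],np.hstack([f['scene'],f['top']]))
E
python3 snap.py pics/p1.png
```

```text
clock: 7.25
position: [0.4957, -0.2921, 0.1767]
tool_rot: [-3.139, 0.001, 0.643]
force: [-0.1, -0.4, 0.7]
grip_width: 0.0429
```

View pics/p1.png

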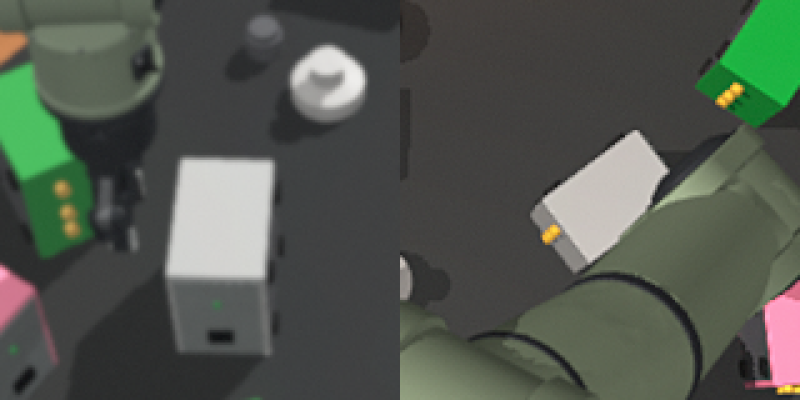

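```bash
python3 -m crank '{"travel":[[0.8,0.6,0],[1.6,1.2,0],[2,1.5,0],[2.4,1.8,0],[2.8,2.1,0],[3.2,2.4,0],[3.6,2.7,0],[4,3,0]],"rot":[[0,0,0],[0,0,0],[0,0,0],[0,0,0],[0,0,0],[0,0,0],[0,0,0],[0,0,0]]}'
python3 snap.py pics/p2.png
```

```text
clock: 8.15
position: [0.5358, -0.264, 0.1783]
tool_rot: [3.141, 0.001, 0.641]
force: [-3.7, -3.8, 6.0]
grip_width: 0.0426
```

View pics/p2.png

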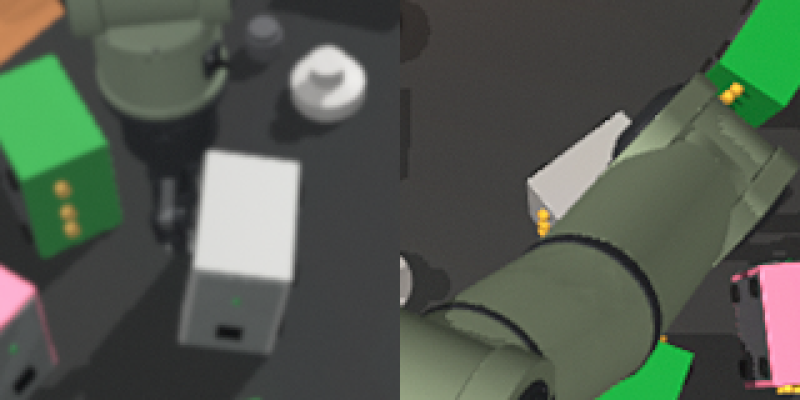

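```bash
python3 -m crank '{"travel":[[0.4,0.3,0],[0.8,0.6,0],[1.2,0.9,0],[1.6,1.2,0],[2,1.5,0],[2.4,1.8,0],[2.8,2.1,0],[3.2,2.4,0]],"rot":[[0,0,0],[0,0,0],[0,0,0],[0,0,0],[0,0,0],[0,0,0],[0,0,0],[0,0,0]]}'
python3 snap.py pics/p3.png
```

```text
clock: 9.05
position: [0.5683, -0.2388, 0.1777]
tool_rot: [-3.141, -0.0, 0.642]
force: [0.2, -0.3, 0.3]
grip_width: 0.0423
```

View pics/p3.png

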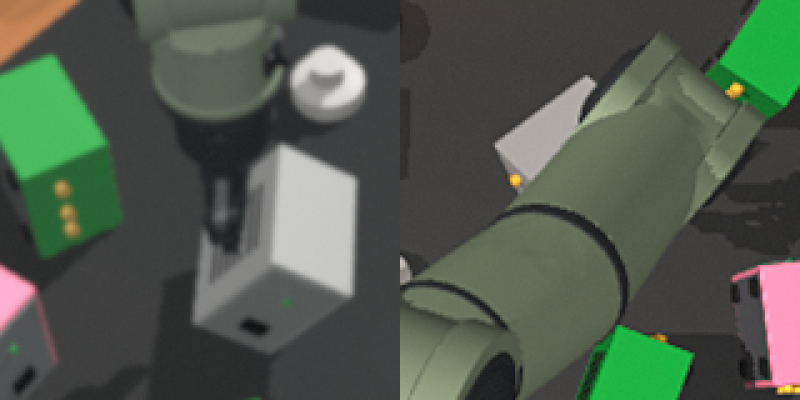

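```bash
python3 -m crank '{"travel":[[0.4,0.3,0],[0.8,0.6,0],[1.2,0.9,0],[1.2,0.9,0],[1.2,0.9,0],[1.2,0.9,0],[1.2,0.9,0]],"rot":[[0,0,0],[0,0,0],[0,0,0],[0,0,0],[0,0,0],[0,0,0],[0,0,0]]}'
python3 snap.py pics/p4.png
```

```text
clock: 9.85
position: [0.5798, -0.2305, 0.1779]
tool_rot: [3.142, 0.0, 0.641]
force: [-0.9, -0.1, -0.3]
grip_width: 0.0428
```

View pics/p4.png

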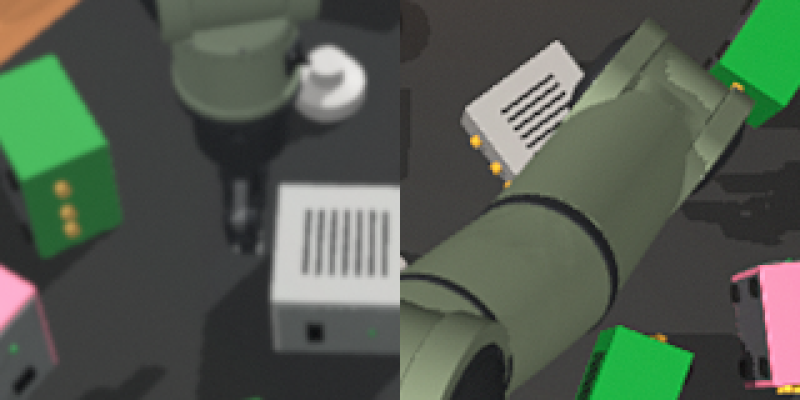

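Down too. Back off, rise and check the whole scene.

```bash
python3 -m crank '{"travel":[[-1,-0.8,2],[-1,-0.8,6],[-1,-0.8,10],[-1,-0.8,13],[-3,4,13],[-6,9,13],[-8,13,13],[-8,13,13]],"rot":[[0,0,0],[0,0,0],[0,0,0],[0,0,0],[0,0,0],[0,0,0],[0,0,0],[0,0,0]]}'
python3 - <<'E'
from h import *
for n in('scene','top'): cv2.imwrite(f'pics/{n}9.png',bot.grab_frame(n)[:,:,::-1])
E
```

```text
clock: 10.75
position: [0.4981, -0.0955, 0.3077]
tool_rot: [-3.139, -0.001, 0.647]
force: [0.9, -0.5, -0.0]
grip_width: 0.0424
```

View pics/scene9.png

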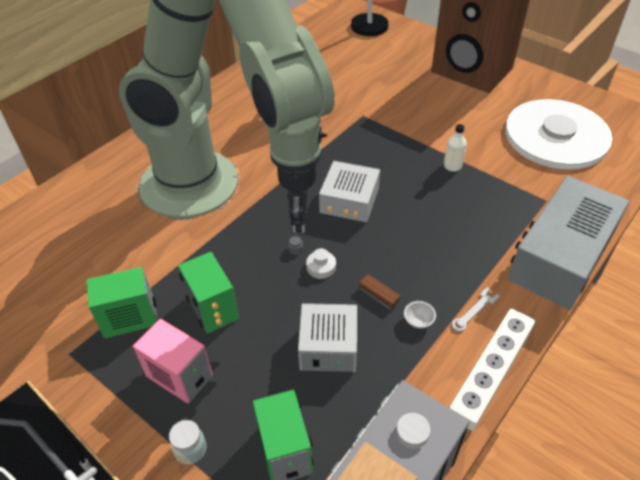

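View pics/top9.png

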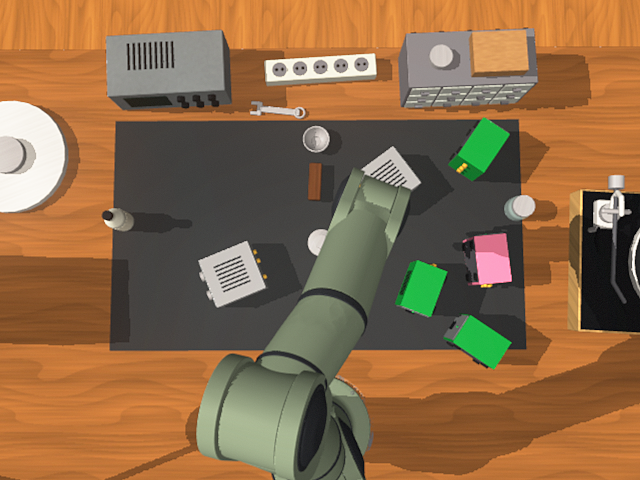

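```bash
python3 - <<'E'
from h import *
for t,e,u,h,w,z,uv in(('amp',(.464,.243),(-.924,-.383),.065,.0675,.076,(232.5,273.5)),('psu',(.592,-.221),(.801,.599),.06,.06,.086,(388,180))):
    e=np.array(e);u=np.array(u);v=np.array([-u[1],u[0]])
    print(t,[proj('scene',[*(e+u*a+v*b),z]).round(0)[0].tolist() for a,b in((0,-w),(0,w),(2*h,w),(2*h,-w))],
      'top px',[proj('top',[*(e+u*a+v*b),z]).round(0)[0].tolist() for a,b in((0,-w),(0,w),(2*h,w),(2*h,-w))])
a=cv2.imread('pics/scene0.png');b=cv2.imread('pics/scene9.png')
for n,(x,y,r) in dict(weight=(320,264,12),brush=(380,291,15),bowl=(420,316,15),bottle=(455,150,15),jar=(187,441,15),cw=(295,243,7),g1=(282,436,30),g2=(209,292,30),pink=(172,360,35)).items():
    print(n,cv2.absdiff(a,b)[y-r:y+r,x-r:x+r].mean().round(1))
E
```

```text
amp [[381.0, 169.0], [370.0, 204.0], [321.0, 194.0], [335.0, 161.0]] top px [[197.0, 258.0], [246.0, 238.0], [266.0, 285.0], [216.0, 306.0]]
psu [[296.0, 350.0], [300.0, 303.0], [355.0, 304.0], [355.0, 351.0]] top px [[422.0, 183.0], [385.0, 211.0], [356.0, 174.0], [393.0, 146.0]]
weight 0.6
brush 0.8
bowl 0.7
bottle 0.7
jar 0.6
cw 0.8
g1 0.9
g2 2.3
pink 12.3
```

```bash
python3 - <<'E'
from h import *
o=[]
for n,(x,y) in(('scene',(172,360)),('top',(475,265))):
    a=cv2.imread(f'pics/{n}0.png');b=cv2.imread(f'pics/{n}9.png')
    o.append(np.hstack([cv2.resize(q[y-50:y+50,x-50:x+50],(266,266),interpolation=3) for q in(a,b,cv2.absdiff(a,b))]))
cv2.imwrite('pics/d.png',np.vstack(o))
E
```

```text
(no output)
```

View pics/d.png

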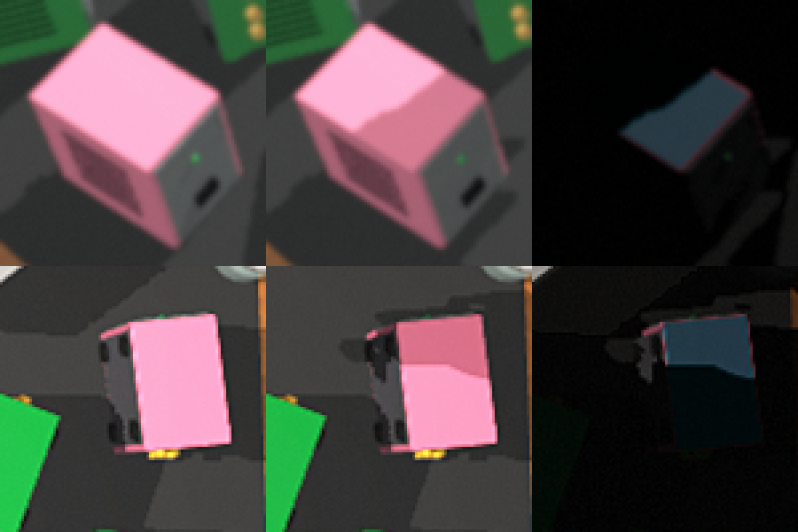

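The difference on the pink case is only the arm's shadow; nothing has moved there, so I'm handing in.

```bash
python3 -c "
from workcell import bot
print(bot.job_done(), bot.observe()['clock'])"
```

```text
the job is handed in; nothing more can be done
the job is handed in; nothing more can be done
```

Both cases are standing on their feet close to where they started. I tipped the amp first and then the power supply, each with the half-open fingertips near the top of its lid face. I handed the job in at about 11 s with the robot clear of everything.

- **Landing:** in the last pictures both lids face up. Their corners are within a few pixels of where rolling over the feet edge should put them.
- **Forces:** at the ends of the moves the wrist force was about 8 N at most. I did not check it in between.
- **Bystanders:** a before-and-after comparison of the scene pictures showed no movement of the six bystanders, the pink look-alike or the two green ones I compared. The pink one did show a difference (12.3, against at most 2.3 for the others), but enlarging it showed only the arm's shadow. I checked the third green look-alike only by eye; it looks unmoved.
- **Detection:** the network missed the real power supply in the scene view. I fitted both cases' positions to corners picked by hand in the two cameras, with a fit error of about 0.8 pixels.

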